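Open a tight twist-off jar in a jar brace and hold the lid above it

TASK

Please open the square glass jar of hazelnuts: its metal lid is so tight that a jar standing free just turns along, so first set the closed jar upright and fully down in the square pocket of the wooden jar brace. Then unscrew the lid anticlockwise, stop turning when the threads let go after about a quarter turn, and raise it straight off. Finish with the gripper still holding the lid level just above the jar's mouth, clear of the glass, with the jar left down in the brace; do not knock over or shift the honey jar, jam jar or pepper mill.

Things in the scene. Friction and masses are not known exactly. Their poses are not given: they have to be found in the camera images.
- jar_mid (a point): Centre of the square glass jar of hazelnuts (the only square jar, loose, 0.3 to 0.5 kg), 49 mm above its underside; z up. Body 60 x 60 mm, flat sides along its x and y axes up to 63 mm height, shoulder to 78 mm, round neck 40 mm wide to the mouth rim at 94 mm. 98.5 mm tall with the lid on. It can be carried by the body or by its tight lid.
- lid_mid (a point): Centre of the jar's round metal lid, 58 mm wide, 18 mm tall; z up. Closed, it sits 40.5 mm above the jar's centre, its lower edge 10 mm above the top of the square sides, and its x axis points along the jar's x axis (or up to 0.14 rad anticlockwise of it). It weighs 0.07 kg and clears the mouth rim when raised 13.5 mm above its closed height.
- brace_seat (a point): Centre of the pocket floor of the wooden jar brace (150 x 118 mm board, x along the long side, fixed to the worktop); the floor is 21 mm above the worktop. Four rubber-lined rails, tops 26 mm above the floor, form a square pocket 64 mm wide along its x and y axes, with sloping lead-in lips. The jar fits at any quarter turn, cannot turn in it, and its centre is then 49 mm above this point.
- honey_mid (a point): Centre of a round honey jar with a dark lid, 64 mm wide, 99 mm tall, loose bystander; z up.
- jam_mid (a point): Centre of a round-bellied jam jar with a white lid, 68 mm wide, 84 mm tall, loose bystander; z up.
- mill_mid (a point): Centre of a wooden pepper mill, 58 mm wide, 130 mm tall, loose bystander behind the brace; z up. The wall cupboards behind hang 0.49 m above the worktop from about 0.57 m ahead of the robot on: sweep the arm across in front of them.
- nut_jar: The square glass jar, origin at the centre of its underside, axes as its centre point. Three short thread ramps on its neck hold the lid's lugs, so the lid cannot be pulled off unturned: the jar comes along.
- jar_lid: The lid, origin at the centre of its lower edge, axes as its centre point. Anticlockwise from above loosens; 0.5 to 0.8 N m starts it (grip it with 30 N or more), less as it loosens; it rises 2.5 mm. It can be lifted straight off when turned 1.1 to 1.7 rad from the jar's x axis; turned on to about 1.8 rad unlifted, its lugs meet the next ramps.
Mind the look-alikes: they are no part of the job. Of the things that look like the jar_lid, the middle-sized one is meant.

How it is judged:
By the outcome, as a careful person would: the job done as asked, in the order asked, and still so for the second after the job is handed in, while the arm keeps its last pose, push and grip.
It also fails if it takes over 48 s, if anything falls off the work surface, if the arm or the gripper's body presses on something with over 40 N, if the wrist force passes 120 N, or if a joint passes its speed limit or range.

ROBOT

A 6-joint arm with a two-finger parallel gripper is mounted at the origin on a cart in front of the work surface, level with it; the furniture and walls round the work are solid. World frame = base frame: x ahead of the robot, y to its left, z up, the work surface at z = 0. Lengths are in m, angles in rad, forces in N, time in s.
With the tool pointing down it reaches from about 0.3 to 0.775 m from the base axis. Payload 14.6 kg.
Tool frame: the origin (TCP) lies at the very end of the fingers, on their centre line; the grasp point (between the pads) lies 19 mm behind it; z points along the fingers, y is the line along which they close (so a half turn about z gives the same grasp; the last joint's range is limited). The gripper opens to 94 mm and grips with 3 to 60 N. Pads are 16 mm wide; open, the fingers measure 119 mm over their backs; the gripper's body (75 mm by 177 mm) begins 78 mm behind the grasp point.
Start: joints at [-1.271, 0.3, 1.521, -0, 1.321, -0.067], TCP at [0.197, -0.513, 0.205] pointing down, gripper open.
Joint ranges: [-3.03, 3.03], [-0.79, 2.21], [0.23, 2.52], [-1.04, 4.18], [0, 3.07], [-2.55, 2.55]. Speed limits (rad/s): [2.22, 2.22, 2.57, 3.14, 3.14, 3.14].

INTERFACE

Orientations are given as [roll, pitch, yaw] about the fixed x, y, z axes, in that order (R = Rz(yaw) Ry(pitch) Rx(roll)).
In Python, from station import ctrl gives the robot as it stands. The module is installed in compiled form; this text tells all that it offers.
- The arm moves only by the tool play_rows, never from a script. Its argument "commands" is a list of rows, each a list of 7 numbers: the shift along the tool's x, y, z in m, then the turn, a rotation vector about the tool's x, y, z in degrees, then the closure, from -1 (fully open) to 1 (shut). A call has 1 to 20 rows; each row shifts and turns the commanded pose from where the row before left it, along the tool's axes as they then stand; what a row does not reach is not made up. A row lasts 1/12 s, in which the tool goes at most 41.7 mm and 7.16 degrees, less where a joint would pass 70% of its speed; a pose out of reach is approached as far as the arm can. A call is refused whole if a number of a shift passes 0.0417 or a number of a turn 7.16, either way. A call with a gripper value outside its range is refused whole. The fingers move at their own pace and stop on an object; "force" is the grip in N (left out, the last holds). Time passes only in rows, so rows that do not move let the fingers close. It gives the time, the measured TCP pose, the force, the opening and the grip force at its end, in the units of the state.
- ctrl.get_obs(): the state, without advancing time (a new reading comes with each control period).
- ctrl.camera(name): name is "scene" or "side" or "wrist"; returns the picture (384x512x3 uint8, blue, green, red); there is no depth.
- ctrl.camera_model(name): a dict with "fx", "fy", "cx", "cy" (pixels), "rvec" (rotation vector, rad) and "tvec" (3), from world to camera coordinates, as OpenCV has them. Camera axes: x right, y down, z forward; pixel columns grow to the right and rows downward; lengths in m; the calibration is good to about 2 mm. A picture is of the moment at which its call begins: read the wrist's pose just before it. camera_model takes no time and is no camera call; for the wrist camera it gives the pose at the moment of the call.
- ctrl.hand_in(): hands the job in; it is judged then, once.
The state is a dict: "time_s": time; "qpos": joint angles; "joint_vel": joint speeds; "tau": joint torques, N m; "ee_pos": TCP position; "eef_rot": TCP orientation; "force": force on the tool from outside, world axes, zero at the start; "moment": the same for the moment, N m; "grip_width": finger opening in m; "grip_force": force on a finger pad.
Only numpy, scipy, OpenCV 4.12 (cv2) and the standard library are available. Lean on these libraries where they do the work, as an engineer would, in place of code of your own. Each camera call takes 0.05 s, during which the arm holds its last target. There are 200 camera calls.

## Working session

There is one attempt and no reset: what is moved stays moved. The work goes in short steps, Python scripts to look and compute and a tool call to move; the robot and the scene stay as the last step left them, time stands still between calls to the robot, and variables do not carry over. Pictures are saved under pics/ and viewed, at most 10 in all, crops included, and the job is handed in when it is done.

Besides the shell and the picture viewer there is one more tool, called after "Request:" in YAML: its name, and indented under it one key for each argument. play_rows: Moves the arm, as the interface text tells. Its arguments: {"type":"object","properties":{"commands":{"type":"array","items":{"type":"array","items":{"type":"number"}}},"force":{"type":"number"}},"required":["commands"]}

```bash
mkdir -p pics; python3 - <<'E'
from station import ctrl
import cv2
for n in("scene","side"):
    cv2.imwrite(f"pics/{n}0.png",ctrl.camera(n)); print(n,ctrl.camera_model(n))
print(ctrl.get_obs())
E
```

```text
scene {'fx': 472.5664138180309, 'fy': 472.5664138180309, 'cx': 250.9623074464323, 'cy': 196.17732282514234, 'rvec': array([ 1.13597454, -2.22534111,  1.13167127]), 'tvec': array([0.40947148, 0.30992305, 0.80836899])}
side {'fx': 379.2841078836422, 'fy': 379.2841078836422, 'cx': 253.66489404118707, 'cy': 189.97033734026326, 'rvec': array([ 2.08316526, -0.34189268,  0.15948781]), 'tvec': array([-0.51912973,  0.21458048,  0.68859934])}
{'time_s': 0.1, 'qpos': array([-1.27059132e+00,  3.00396960e-01,  1.52150646e+00, -1.77893747e-05,
        1.32072902e+00, -6.65948047e-02]), 'joint_vel': array([ 0.00047317, -0.00172091, -0.0023215 , -0.00101703, -0.00064293,
       -0.00025335]), 'tau': array([ 2.38157329e-03, -5.32648766e+01, -3.53286052e+01,  7.09847594e-02,
        2.34990148e-02, -4.96891846e-05]), 'ee_pos': array([ 0.19717129, -0.51318703,  0.20495857]), 'eef_rot': array([-3.14055402e+00, -5.19999451e-05,  3.66804198e-01]), 'force': array([-0.16849144,  0.43927264, -0.6051019 ]), 'moment': array([-0.02308287,  0.02826245, -0.00859938]), 'grip_force': 0.0, 'grip_width': 0.09410910782969989}
```

View pics/scene0.png

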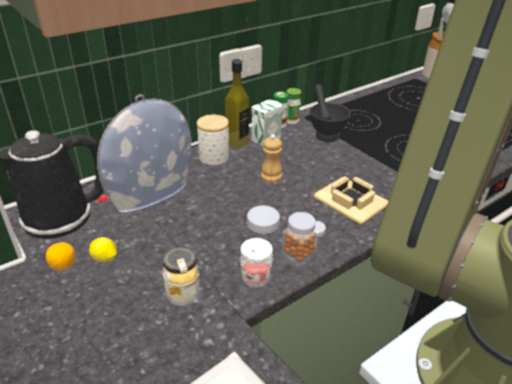

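View pics/side0.png

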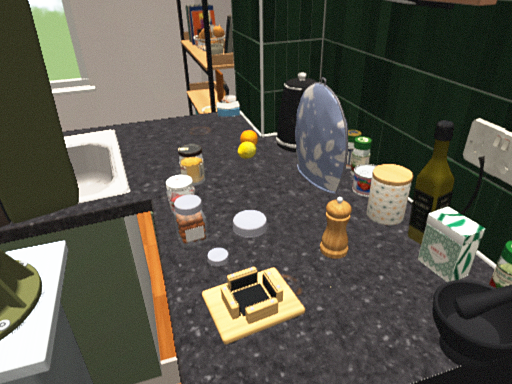

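In the scene view the square hazelnut jar is at (300,237) and the brace at (352,195). Jam is at (256,262), honey at (181,277) and the mill at (272,160). There are three lid-like things: a large loose disc at (264,219), a small loose disc at (318,228), and the lid on the hazelnut jar at (301,222). The lid on the jar is the middle-sized one, so it is the one meant. I'll confirm this in an enlarged crop.

```bash
python3 - <<'E'
import cv2,numpy as np
a=cv2.imread("pics/scene0.png");b=cv2.imread("pics/side0.png")
def c(i,x,y,w,h,k): return cv2.resize(i[y:y+h,x:x+w],None,fx=k,fy=k,interpolation=cv2.INTER_CUBIC)
# scene: x235..395,y170..290 at 5 ; side
cv2.imwrite("pics/c1.png",c(a,235,170,160,120,5))
cv2.imwrite("pics/c2.png",c(b,155,180,160,120+40,3.75)[:600])
E
```

```text
(no output)
```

View pics/c1.png

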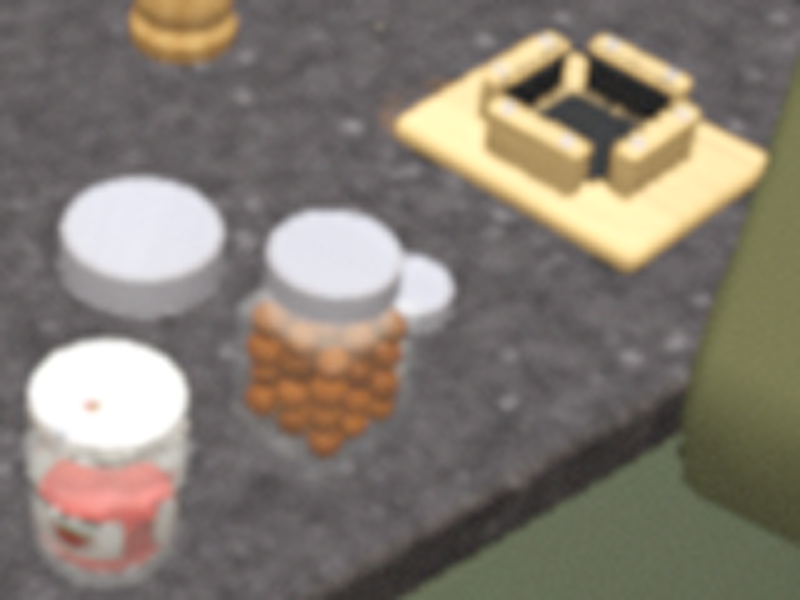

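View pics/c2.png

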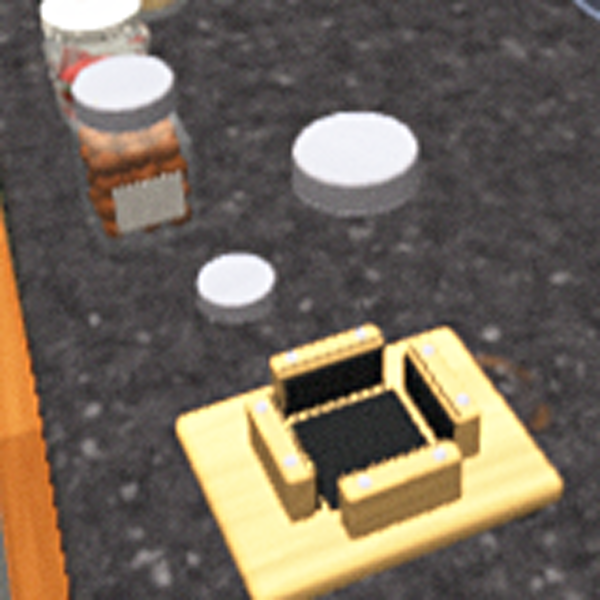

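Crop confirms it: the lid on the square hazelnut jar (scene 301,222) is smaller than the big disc and larger than the small one. Next I'll compute positions.

```bash
cat > h.py <<'E'
import numpy as np,cv2
from scipy.optimize import least_squares
def M(m): return cv2.Rodrigues(m["rvec"])[0],np.array(m["tvec"]),m
def ray(m,p,z):
    R,t,c=M(m); d=R.T@np.array([(p[0]-c["cx"])/c["fx"],(p[1]-c["cy"])/c["fy"],1]); o=-R.T@t
    return o+d*(z-o[2])/d[2]
def proj(m,X):
    R,t,c=M(m); q=np.atleast_2d(X)@R.T+t
    return np.c_[q[:,0]/q[:,2]*c["fx"]+c["cx"],q[:,1]/q[:,2]*c["fy"]+c["cy"]]
E
python3 - <<'E'
from h import *
from station import ctrl
S,D=ctrl.camera_model("scene"),ctrl.camera_model("side")
s=lambda u,v:((u+.5)/5-.5+235,(v+.5)/5-.5+170)
d=lambda u,v:((u+.5)/3.75-.5+155,(v+.5)/3.75-.5+180)
print("lidtop",ray(S,s(333,255),.0985),ray(D,d(123,84),.0985))
print("jam",ray(S,s(108,395),.084),"honey",ray(S,(180,262),.099),ray(D,(190,150),.099))
print("mill",ray(S,(272,177),.0),ray(D,(335,250),0))
print("big",ray(S,s(142,237),.02),"small",ray(S,s(420,288),.015),ray(D,d(236,280),.015))
for z in(.018,.021):
  print(z,*[ray(S,s(*p),z)[:2].round(4) for p in((395,124),(768,157),(630,265))],'|',*[ray(D,d(*p),z)[:2].round(4) for p in((178,425),(450,328),(563,487),(255,597))])
E
```

```text
lidtop [0.42039007 0.07086226 0.0985    ] [0.42216747 0.06227815 0.0985    ]
jam [0.41884231 0.18895899 0.084     ] honey [0.45936073 0.33678594 0.099     ] [0.47112678 0.3198351  0.099     ]
mill [ 0.69443542 -0.07327947  0.        ] [ 0.70161592 -0.07620475  0.        ]
big [0.55169336 0.06783351 0.02      ] small [ 0.45172663 -0.01866181  0.015     ] [ 0.4604557  -0.02408551  0.015     ]
0.018 [ 0.5516 -0.0937] [ 0.423  -0.2274] [ 0.4043 -0.1081] | [ 0.4094 -0.1219] [ 0.5559 -0.1017] [ 0.5673 -0.2169] [ 0.4211 -0.2287]
0.021 [ 0.5487 -0.0907] [ 0.4207 -0.2238] [ 0.402 -0.105] | [ 0.4091 -0.1249] [ 0.5548 -0.1048] [ 0.5661 -0.2193] [ 0.4208 -0.231 ]
```

```bash
python3 - <<'E'
from h import *
from station import ctrl
m=ctrl.camera_model("wrist");R,t,_=M(m);print({k:m[k] for k in("fx","cx","cy")});print("cam pos",-R.T@t,"fwd",R[2],"right",R[0])
o=ctrl.get_obs();y=o["eef_rot"][2];T=np.array([[np.cos(y),np.sin(y),0],[np.sin(y),-np.cos(y),0],[0,0,-1]])
print("cam in tool",T.T@(-R.T@t-o["ee_pos"]),"\n",T.T@R.T)
tgt=np.array([.44,-.05,.30]);print("shift in tool",T.T@(tgt-o["ee_pos"]))
E
```

```text
{'fx': 288.8718963821366, 'cx': 257.47503638830494, 'cy': 188.95919614446618}
cam pos [ 0.27590737 -0.48250739  0.38272725] fwd [-0.26880949 -0.10244428 -0.95772993] right [ 3.58405400e-01 -9.33565760e-01 -7.35387216e-04]
cam in tool [ 0.08450118 -0.00040134 -0.17776868] 
 [[-2.44836593e-04 -9.57730216e-01 -2.87667817e-01]
 [ 9.99999700e-01 -2.29400990e-05 -7.74734191e-04]
 [ 7.35387216e-04 -2.87667921e-01  9.57729934e-01]]
shift in tool [ 0.39278996 -0.34528837 -0.09504143]
```

Request:
play_rows:
  commands:
    - [0.028, -0.0247, -0.0068, 0, 0, 0, -1]
    - [0.028, -0.0247, -0.0068, 0, 0, 0, -1]
    - [0.028, -0.0247, -0.0068, 0, 0, 0, -1]
    - [0.028, -0.0247, -0.0068, 0, 0, 0, -1]
    - [0.028, -0.0247, -0.0068, 0, 0, 0, -1]
    - [0.028, -0.0247, -0.0068, 0, 0, 0, -1]
    - [0.028, -0.0247, -0.0068, 0, 0, 0, -1]
    - [0.028, -0.0247, -0.0068, 0, 0, 0, -1]
    - [0.028, -0.0247, -0.0068, 0, 0, 0, -1]
    - [0.028, -0.0247, -0.0068, 0, 0, 0, -1]
    - [0.028, -0.0247, -0.0068, 0, 0, 0, -1]
    - [0.028, -0.0247, -0.0068, 0, 0, 0, -1]
    - [0.028, -0.0247, -0.0068, 0, 0, 0, -1]
    - [0.028, -0.0247, -0.0068, 0, 0, 0, -1]
    - [0, 0, 0, 0, 0, 0, -1]
    - [0, 0, 0, 0, 0, 0, -1]

```text
time_s: 1.43
ee_pos: [0.4394, -0.0488, 0.3004]
eef_rot: [-3.141, 0.001, 0.37]
force: [-0.1, -0.4, -0.4]
grip_width: 0.094
grip_force: 0.0
```

```bash
python3 - <<'E'
from h import *
from station import ctrl
import pickle
m=ctrl.camera_model("wrist");o=ctrl.get_obs();i=ctrl.camera("wrist");pickle.dump((m,o),open("w1.pkl","wb"))
cv2.imwrite("pics/w1.png",i);cv2.imwrite("pics/w1b.png",cv2.resize(i,(800,600),interpolation=cv2.INTER_CUBIC))
print(o["time_s"],o["ee_pos"],o["eef_rot"],o["qpos"],proj(m,[[.421,.066,.0985],[.488,-.165,.021]]))
E
```

```text
1.4333 [ 0.43942608 -0.04879326  0.30038246] [-3.14137585e+00  5.43415726e-04  3.70164631e-01] [-1.93396395e-01 -5.65781597e-03  1.65158892e+00 -1.07312335e-04
  1.49623674e+00  1.00724338e+00] [[171.68068376 149.7763046 ]
 [336.68587774 155.23105509]]
```

View pics/w1b.png

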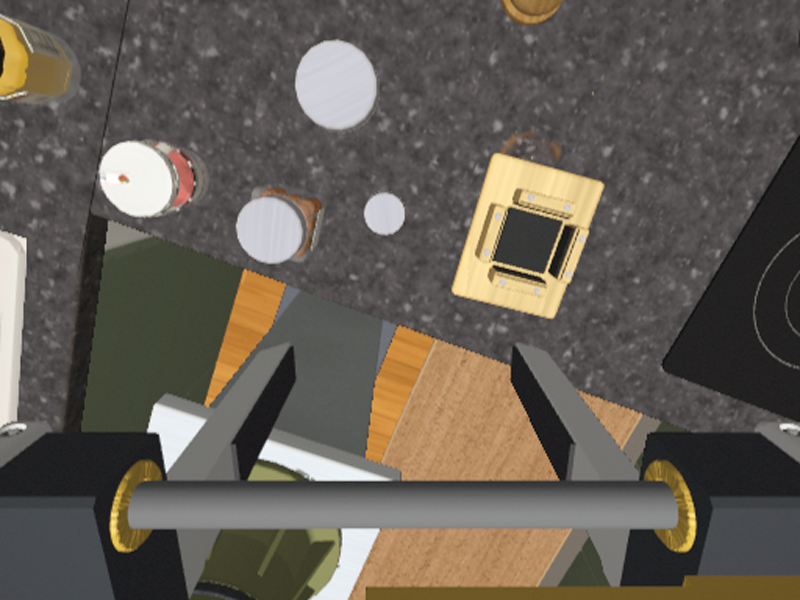

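The wrist view shows the jar lid at (272,230)/1.5625, the brace at (528,238), and jam, large disc, small disc and mill as expected. I'll enlarge the jar and brace.

```bash
python3 - <<'E'
import cv2,numpy as np
i=cv2.imread("pics/w1.png");k=6
a=cv2.resize(i[100:190,140:215],None,fx=k,fy=k,interpolation=cv2.INTER_CUBIC)
b=cv2.resize(i[92:210,285:392],None,fx=5,fy=5,interpolation=cv2.INTER_CUBIC)
o=np.zeros((590,800,3),np.uint8);o[:540,:265]=0
o=np.zeros((590,800,3),np.uint8)
a=cv2.resize(i[112:176,146:210],None,fx=4.1,fy=4.1,interpolation=cv2.INTER_CUBIC)
o[:262,:262]=a[:262,:262];o[:590,265:800]=b
cv2.imwrite("pics/w1c.png",o)
E
```

```text
(no output)
```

View pics/w1c.png

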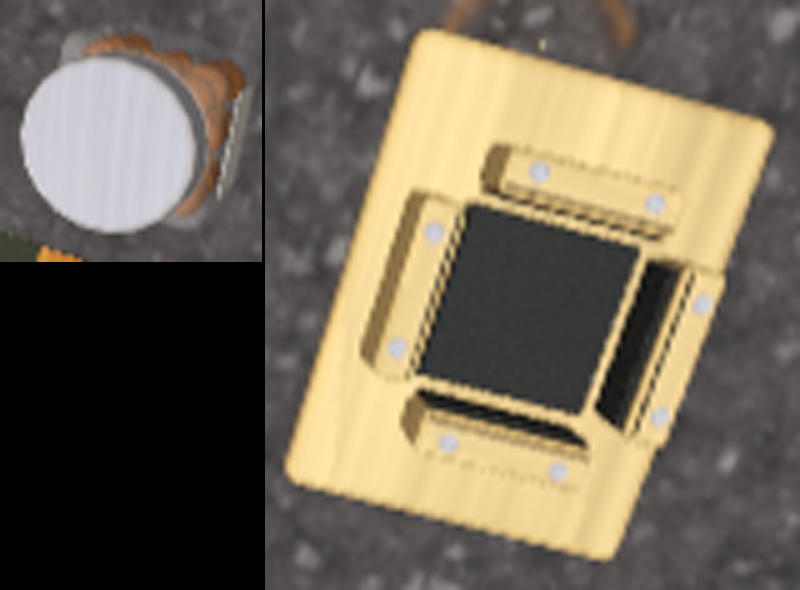

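```bash
python3 - <<'E'
from h import *
import pickle
m,o=pickle.load(open("w1.pkl","rb"))
b=lambda u,v:(285+(u-265+.5)/5-.5,92+(v+.5)/5-.5)
j=lambda u,v:(146+(u+.5)/4.1-.5,112+(v+.5)/4.1-.5)
ang=lambda p,q:np.arctan2(*(q-p)[[1,0]])
c=[(415,28),(776,122),(608,562),(285,480)]
for z in(.012,.015,.018,.021):
    P=np.array([ray(m,b(*p),z) for p in c]); print(z,"board c",P.mean(0)[:2],"edges",[round(np.linalg.norm(P[i]-P[i-1]),4) for i in range(4)],"ang",[round(ang(P[i-1],P[i]),3) for i in range(4)])
s=[(540,172),(655,204),(702,303),(660,416),(558,471),(448,443),(397,348),(434,232)]
for z in(.047,):
    P=np.array([ray(m,b(*p),z) for p in s]); print("screws",P.mean(0)[:2],[round(ang(P[i],P[i+1]),3) for i in(0,2,4,6)])
    print("rail span",np.linalg.norm((P[0]+P[1]-P[4]-P[5])/2),np.linalg.norm((P[2]+P[3]-P[6]-P[7])/2))
print("lid",ray(m,j(109,144),.0985),"diam",ray(m,j(197,144),.0985)-ray(m,j(21,144),.0985))
for z in (0.005,.02): print("label",ang(ray(m,j(245,88),z),ray(m,j(222,197),z)))
for n,p,z in(("jam",(137,178),.084),("honey",(40,60),.05),("small",(385,214),.012)):print(n,ray(m,(p[0]/1.5625,p[1]/1.5625),z))
E
```

```text
0.012 board c [ 0.48957612 -0.16460773] edges [np.float64(0.1493), np.float64(0.1181), np.float64(0.1512), np.float64(0.1153)] ang [np.float64(0.13), np.float64(-1.441), np.float64(-3.03), np.float64(1.684)]
0.015 board c [ 0.48975974 -0.16366192] edges [np.float64(0.1483), np.float64(0.1173), np.float64(0.1503), np.float64(0.1145)] ang [np.float64(0.13), np.float64(-1.441), np.float64(-3.03), np.float64(1.684)]
0.018 board c [ 0.48994336 -0.16271611] edges [np.float64(0.1474), np.float64(0.1165), np.float64(0.1493), np.float64(0.1138)] ang [np.float64(0.13), np.float64(-1.441), np.float64(-3.03), np.float64(1.684)]
0.021 board c [ 0.49012699 -0.1617703 ] edges [np.float64(0.1464), np.float64(0.1158), np.float64(0.1483), np.float64(0.1131)] ang [np.float64(0.13), np.float64(-1.441), np.float64(-3.03), np.float64(1.684)]
screws [ 0.49015184 -0.16428949] [np.float64(-1.462), np.float64(-3.022), np.float64(1.687), np.float64(0.115)]
rail span 0.08473504846431729 0.0845326218091061
lid [0.42510321 0.06648145 0.0985    ] diam [ 0.02040163 -0.05261312  0.        ]
label -3.0314473930366046
label -3.0314473930366046
jam [0.42295659 0.18608497 0.084     ]
honey [0.48195515 0.30101795 0.05      ]
small [ 0.46185777 -0.02051002  0.012     ]
```

Request:
play_rows:
  commands:
    - [0.0057, -0.0225, 0.018, 0, 0, 0, -1]
    - [0.0057, -0.0225, 0.018, 0, 0, 0, -1]
    - [0.0057, -0.0225, 0.018, 0, 0, 0, -1]
    - [0.0057, -0.0225, 0.018, 0, 0, 0, -1]
    - [0.0057, -0.0225, 0.018, 0, 0, 0, -1]
    - [0, 0, 0, 0, 0, 3.65, -1]
    - [0, 0, 0, 0, 0, 3.65, -1]
    - [0, 0, 0, 0, 0, 3.65, -1]
    - [0, 0, 0, 0, 0, 3.65, -1]
    - [0, 0, 0, 0, 0, 0, -1]
    - [0, 0, 0, 0, 0, 0, -1]
  force: 60

```text
time_s: 2.4
ee_pos: [0.4252, 0.0641, 0.2105]
eef_rot: [3.142, 0.0, 0.112]
force: [0.2, -0.3, -0.2]
grip_width: 0.0937
grip_force: 0.0
```

```bash
python3 - <<'E'
from h import *
from station import ctrl
import pickle
m=ctrl.camera_model("wrist");o=ctrl.get_obs();i=ctrl.camera("wrist");pickle.dump((m,o),open("w2.pkl","wb"))
cv2.imwrite("pics/w2.png",i)
p=proj(m,[[.425,.0665,.05]])[0];x,y=int(p[0])-80,int(p[1])-60;print(x,y)
y=min(max(y,0),264)
cv2.imwrite("pics/w2b.png",cv2.resize(i[y:y+120,x:x+160],None,fx=5,fy=5,interpolation=cv2.INTER_CUBIC))
print(y,o["time_s"],o["ee_pos"],o["eef_rot"])
E
```

```text
175 115
115 2.4 [0.42524355 0.06413576 0.21047439] [3.14152826e+00 3.17771911e-04 1.12222039e-01]
```

View pics/w2b.png

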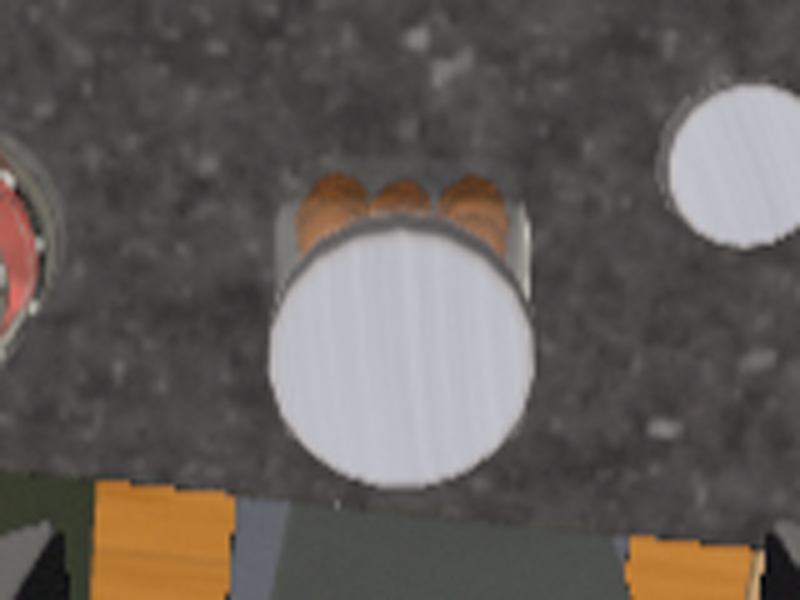

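```bash
python3 - <<'E'
from h import *
import pickle
m,o=pickle.load(open("w2.pkl","rb"))
f=lambda u,v:(175+(u+.5)/5-.5,115+(v+.5)/5-.5)
P=[ray(m,f(*p),.0985) for p in((269,356),(535,356),(402,223.5),(402,488))]
L=(P[0]+P[1]+P[2]+P[3])/4;print(L,np.linalg.norm(P[0]-P[1]),np.linalg.norm(P[2]-P[3]))
y=o["eef_rot"][2];T=np.array([[np.cos(y),np.sin(y),0],[np.sin(y),-np.cos(y),0],[0,0,-1]])
print("shift",T.T@(np.r_[L[:2],.072]-o["ee_pos"]))
print("brace shift lateral",T.T@(np.r_[.490,-.164,0]-np.r_[L[:2],0]))
E
```

```text
[0.4252482  0.06730789 0.0985    ] 0.055532686106368585 0.05751163830857278
shift [ 0.00035985 -0.00315166  0.13847439]
brace shift lateral [0.0384411  0.23710423 0.        ]
```

Request:
play_rows:
  commands:
    - [0.0, -0.003, 0.02, 0, 0, 0, -1]
    - [0, 0, 0.025, 0, 0, 0, -1]
    - [0, 0, 0.025, 0, 0, 0, -1]
    - [0, 0, 0.025, 0, 0, 0, -1]
    - [0, 0, 0.02, 0, 0, 0, -1]
    - [0, 0, 0.015, 0, 0, 0, -1]
    - [0, 0, 0.008, 0, 0, 0, -1]
    - [0, 0, 0, 0, 0, 0, -1]
    - [0, 0, 0, 0, 0, 0, 0.2]
    - [0, 0, 0, 0, 0, 0, 0.6]
    - [0, 0, 0, 0, 0, 0, 1]
    - [0, 0, 0, 0, 0, 0, 1]
    - [0, 0, 0, 0, 0, 0, 1]
    - [0, 0, 0, 0, 0, 0, 1]
    - [0, 0, 0, 0, 0, 0, 1]
  force: 60

```text
time_s: 3.7
ee_pos: [0.4253, 0.068, 0.073]
eef_rot: [3.141, -0.001, 0.112]
force: [0.0, -2.7, 3.1]
grip_width: 0.0568
grip_force: 60.0
```

Request:
play_rows:
  commands:
    - [0, 0, -0.008, 0, 0, 0, 1]
    - [0, 0, -0.02, 0, 0, 0, 1]
    - [0, 0, -0.025, 0, 0, 0, 1]
    - [0, 0, -0.025, 0, 0, 0, 1]
    - [0, 0, -0.012, 0, 0, 0, 1]
    - [0.002, 0.0118, 0, 0, 0, 0, 1]
    - [0.0035, 0.021, 0, 0, 0, 0, 1]
    - [0.0042, 0.026, 0, 0, 0, 0, 1]
    - [0.0042, 0.026, 0, 0, 0, 0, 1]
    - [0.0042, 0.026, 0, 0, 0, 0, 1]
    - [0.0042, 0.026, 0, 0, 0, 0, 1]
    - [0.0042, 0.026, 0, 0, 0, 0, 1]
    - [0.0042, 0.026, 0, 0, 0, 0, 1]
    - [0.0035, 0.021, 0, 0, 0, 0, 1]
    - [0.0026, 0.016, 0, 0, 0, 0, 1]
    - [0.0016, 0.012, 0, 0, 0, 0, 1]
    - [0, 0, 0, 0, 0, 0, 1]
    - [0, 0, 0, 0, 0, 0, 1]

```text
time_s: 5.2
ee_pos: [0.4895, -0.1637, 0.1625]
eef_rot: [-3.141, 0.001, 0.111]
force: [-0.5, 0.5, -5.1]
grip_width: 0.0573
grip_force: 60.0
```

```bash
python3 - <<'E'
from h import *
from station import ctrl
import pickle
o=ctrl.get_obs();print(o["time_s"],o["ee_pos"],o["eef_rot"],o["force"],o["grip_width"])
a=ctrl.camera("side");m=ctrl.camera_model("wrist");b=ctrl.camera("wrist");pickle.dump((m,o),open("w3.pkl","wb"))
cv2.imwrite("pics/w3.png",b);cv2.imwrite("pics/s3.png",a)
D=ctrl.camera_model("side");print(proj(D,[[.49,-.164,.1]]),proj(m,[[.49,-.164,.1]]))
A=cv2.resize(a[160:360,175:325],None,fx=3,fy=3,interpolation=cv2.INTER_CUBIC)
B=cv2.resize(b[100:300,200:315],None,fx=3,fy=3,interpolation=cv2.INTER_CUBIC)
cv2.imwrite("pics/c3.png",np.hstack([A,B]))
E
```

```text
5.2 [ 0.48952912 -0.16367126  0.16248662] [-3.14091187e+00  6.79357183e-04  1.11300041e-01] [-0.51848825  0.47314716 -5.07231516] 0.05728404683410618
[[250.54048502 263.08763993]] [[259.10926861 201.74390281]]
```

View pics/c3.png

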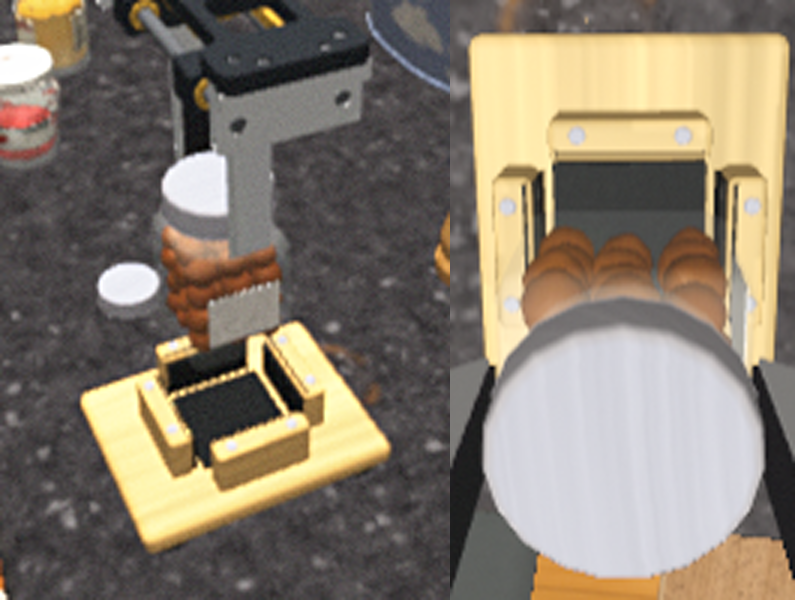

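```bash
python3 - <<'E'
from h import *
import pickle
m,o=pickle.load(open("w3.pkl","rb"))
f=lambda u,v:(200+(u-450+.5)/3-.5,100+(v+.5)/3-.5)
s=[(576,135),(684,135),(508,206),(511,304),(752,206),(753,303)]
P=np.array([ray(m,f(*p),.047) for p in s])-np.r_[o["ee_pos"][:2],0]
y=o["eef_rot"][2];T=np.array([[np.cos(y),np.sin(y),0],[np.sin(y),-np.cos(y),0],[0,0,-1]])
print((P@T)[:,:2].round(4))
B=np.array([ray(m,f(*p),.015) for p in((470,34),(790,36))])-np.r_[o["ee_pos"][:2],0];print((B@T)[:,:2])
L=np.array([ray(m,f(*p),.188) for p in((485,440),(764,440),(624,310),(624,578))])-np.r_[o["ee_pos"][:2],0];print((L@T)[:,:2])
E
```

```text
[[ 0.0431 -0.0171]
 [ 0.0431  0.0194]
 [ 0.0186 -0.041 ]
 [-0.0173 -0.0413]
 [ 0.0186  0.0434]
 [-0.0169  0.0453]]
[[ 0.07512013 -0.05676349]
 [ 0.07447806  0.05928684]]
[[ 0.0035675  -0.02803976]
 [ 0.00360794  0.02641527]
 [ 0.03047873 -0.0009259 ]
 [-0.02793595 -0.00088601]]
```

Request:
play_rows:
  commands:
    - [0, 0.002, 0.01, 0, 0, 0, 1]
    - [0, 0, 0.015, 0, 0, 0, 1]
    - [0, 0, 0.013, 0, 0, 0, 1]
    - [0, 0, 0.006, 0, 0, 0, 1]
    - [0, 0, 0.005, 0, 0, 0, 1]
    - [0, 0, 0.005, 0, 0, 0, 1]
    - [0, 0, 0.005, 0, 0, 0, 1]
    - [0, 0, 0, 0, 0, 0, 1]

```text
time_s: 5.97
ee_pos: [0.4898, -0.1656, 0.1029]
eef_rot: [-3.141, 0.001, 0.112]
force: [0.2, 1.2, -4.2]
grip_width: 0.0573
grip_force: 60.0
```

Request:
play_rows:
  commands:
    - [0, 0, 0.003, 0, 0, 0, 1]
    - [0, 0, 0.003, 0, 0, 0, 1]
    - [0, 0, 0.002, 0, 0, 0, 1]
    - [0, 0, 0.001, 0, 0, 0, 1]
    - [0, 0, 0, 0, 0, 0, 1]

```text
time_s: 6.38
ee_pos: [0.49, -0.1658, 0.0945]
eef_rot: [-3.141, 0.0, 0.112]
force: [1.1, 0.5, -4.4]
grip_width: 0.0576
grip_force: 60.0
```

Request:
play_rows:
  commands:
    - [0, 0, 0.001, 0, 0, 0, 1]
    - [0, 0, 0.001, 0, 0, 0, 1]
    - [0, 0, 0, 0, 0, 0, 1]

```text
time_s: 6.63
ee_pos: [0.4905, -0.1662, 0.0938]
eef_rot: [3.141, -0.002, 0.112]
force: [-1.9, -0.8, 7.3]
grip_width: 0.057
grip_force: 60.0
```

Request:
play_rows:
  commands:
    - [0, 0, 0, 0, 0, -2, 1]
    - [0, 0, 0, 0, 0, -3, 1]
    - [0, 0, -0.0002, 0, 0, -4, 1]
    - [0, 0, -0.0002, 0, 0, -4, 1]
    - [0, 0, -0.0002, 0, 0, -4, 1]
    - [0, 0, -0.0002, 0, 0, -4, 1]
    - [0, 0, -0.0002, 0, 0, -4, 1]
    - [0, 0, 0, 0, 0, 0, 1]
  force: 60

```text
time_s: 7.3
ee_pos: [0.4909, -0.166, 0.0947]
eef_rot: [3.14, -0.002, 0.551]
force: [2.1, 0.5, 5.9]
grip_width: 0.0574
grip_force: 60.0
```

```bash
python3 - <<'E'
from station import ctrl
o=ctrl.get_obs();print(o["qpos"],o["force"],o["moment"],o["ee_pos"],o["eef_rot"])
E
```

```text
[-3.96921917e-01  3.50633082e-01  1.73049867e+00  5.34301635e-04
  1.05791914e+00  6.22212719e-01] [2.08562936 0.53489384 5.88864505] [ 0.24878349 -0.32859312 -0.03726772] [ 0.49091028 -0.16595273  0.09467678] [ 3.13979902e+00 -1.86023606e-03  5.51401776e-01]
```

Request:
play_rows:
  commands:
    - [0, 0, -0.0002, 0, 0, -4.4, 1]
    - [0, 0, -0.0002, 0, 0, -4.4, 1]
    - [0, 0, -0.0002, 0, 0, -4.4, 1]
    - [0, 0, -0.0002, 0, 0, -4.4, 1]
    - [0, 0, -0.0002, 0, 0, -4.4, 1]
    - [0, 0, -0.0002, 0, 0, -4.4, 1]
    - [0, 0, -0.0002, 0, 0, -4.4, 1]
    - [0, 0, -0.0002, 0, 0, -4.4, 1]
    - [0, 0, -0.0002, 0, 0, -4.4, 1]
    - [0, 0, -0.0002, 0, 0, -4.4, 1]
    - [0, 0, 0, 0, 0, -4.4, 1]
    - [0, 0, 0, 0, 0, -3, 1]
    - [0, 0, 0, 0, 0, 0, 1]

```text
time_s: 8.38
ee_pos: [0.4903, -0.1656, 0.096]
eef_rot: [3.141, -0.0, 1.446]
force: [1.0, 2.8, 2.0]
grip_width: 0.0571
grip_force: 60.0
```

```bash
python3 - <<'E'
from station import ctrl
import cv2,numpy as np
o=ctrl.get_obs();print(o["moment"])
a=ctrl.camera("side");b=ctrl.camera("wrist")
cv2.imwrite("pics/c4.png",np.hstack([cv2.resize(a[200:350,175:325],None,fx=3,fy=3,interpolation=cv2.INTER_CUBIC),cv2.resize(b[120:270,200:315],None,fx=3,fy=3,interpolation=cv2.INTER_CUBIC)]))
E
```

```text
[ 0.52985985 -0.21886741 -0.05652377]
```

View pics/c4.png

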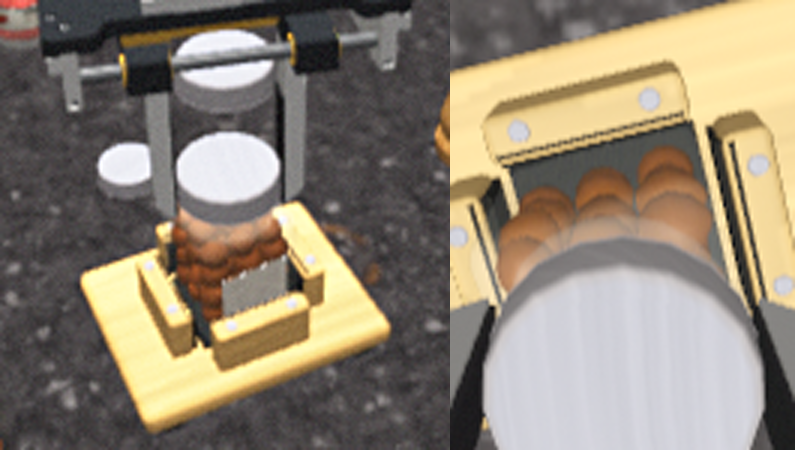

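Jar sits down in the brace and the lid has turned with the gripper (1.33 rad, its stripes still aligned with the tool). I'll raise it gently and watch the force.

Request:
play_rows:
  commands:
    - [0, 0, -0.001, 0, 0, 0, 1]
    - [0, 0, -0.001, 0, 0, 0, 1]
    - [0, 0, -0.001, 0, 0, 0, 1]
    - [0, 0, -0.001, 0, 0, 0, 1]
    - [0, 0, 0, 0, 0, 0, 1]

```text
time_s: 8.9
ee_pos: [0.49, -0.1659, 0.0998]
eef_rot: [-3.141, 0.0, 1.445]
force: [-0.0, 0.8, -1.1]
grip_width: 0.0571
grip_force: 60.0
```

Request:
play_rows:
  commands:
    - [0, 0, -0.002, 0, 0, 0, 1]
    - [0, 0, -0.003, 0, 0, 0, 1]
    - [0, 0, -0.004, 0, 0, 0, 1]
    - [0, 0, -0.004, 0, 0, 0, 1]
    - [0, 0, -0.003, 0, 0, 0, 1]
    - [0, 0, -0.002, 0, 0, 0, 1]
    - [0, 0, 0, 0, 0, 0, 1]
    - [0, 0, 0, 0, 0, 0, 1]
    - [0, 0, 0, 0, 0, 0, 1]

```text
time_s: 9.65
ee_pos: [0.4899, -0.1658, 0.1175]
eef_rot: [-3.141, -0.0, 1.445]
force: [0.5, 0.1, -0.4]
grip_width: 0.0576
grip_force: 60.0
```

```bash
python3 - <<'E'
from station import ctrl
import cv2,numpy as np
o=ctrl.get_obs();print(o["force"],o["ee_pos"])
a=ctrl.camera("side");b=ctrl.camera("scene")
cv2.imwrite("pics/c5.png",np.hstack([cv2.resize(a[180:350,175:325],None,fx=3,fy=3,interpolation=cv2.INTER_CUBIC),cv2.resize(b[120:290,260:375],None,fx=3,fy=3,interpolation=cv2.INTER_CUBIC)]))
E
```

```text
[ 0.51506075  0.08981947 -0.38164947] [ 0.48993258 -0.16579418  0.11750185]
```

View pics/c5.png

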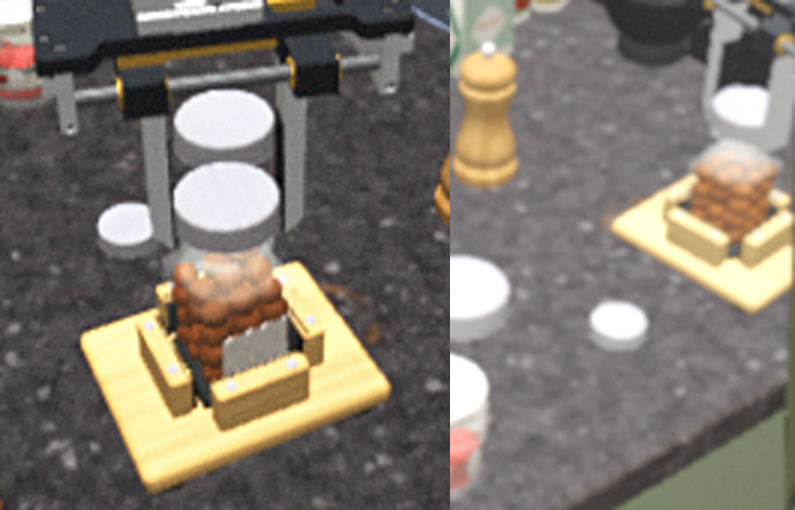

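The lid is held level, about 24 mm above its closed height, with the jar down in the brace and the neighbours untouched.

```bash
python3 -c "
from station import ctrl
print(ctrl.hand_in())"
```

```text
the job is handed in; nothing more can be done
None
```

I handed the job in at about 10 s: the jar is seated in the brace, its lid is unscrewed and held level about 24 mm above its closed height, and the honey jar, jam jar and pepper mill were not touched.

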